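# Put the spare awls away in the bench tray and latch it

## Task

Take every awl out of the spring clips of the rack by rolling it sideways past the sprung jaw (the fixed hook stops a straight pull), and lay each squarely in an empty pocket of the pulled-out tray, leaving the awls already in the tray in their pockets. When all are in, press the tray home into its push-push catch, let go, and see that it stays latched. Leave the tape roll and the flask alone.

Things in the scene. Friction and masses are not known exactly. Their poses are not given: they have to be found in the camera images.
- rack: Clip rack fixed to the bench: wooden base 120 x 340 x 8 mm, origin centre of its underside. 4 clip places at y = -127.5, -42.5, 42.5, 127.5 mm, clip1 to clip4. A handle lies along x in two 10 mm wide steel clips at x = -32 and +32 mm, on saddles 36 mm high. Between the clips (x -27 to 27 mm) both sides of the handle are free for fingers down to the base.
- clip1 (a point): Where the centre of a clipped handle lies in this rack place, 48 mm above the bench (within 5 mm along x); axes as the rack's. Each clip, on its +y side, has a rigid back jaw with a hook over the handle, 1 mm above it and reaching 4 mm past its axis towards -y (hook 61 to 65 mm high): an awl cannot be lifted straight up.
- clip2 (a point): As clip1, second place. On the -y side of each clip a low sprung jaw holds the handle in: a rounded head 42 mm above the bench, hinged near the base, giving way outwards (-y) to 10 N or less. The way out: about 12 mm towards the rack's -y and 2 mm up, then 14 mm more to -y and 14 mm up over the sprung jaw, then straight up.
- clip3 (a point): As clip1, third place (the fourth, clip4, lies 85 mm further along +y). A place may be empty. A wooden bar across the rack at x = 54 to 60 mm, 43 mm high, and the awl's square bolster stop an awl from sliding out lengthwise.
- awl1: A spare awl, in clip1 of the rack at the start, or absent. Round wooden handle 24 mm in diameter, 90 mm long, then a square steel bolster 22 x 22 x 6 mm, then a steel point 5 mm thick, 30 mm long. Origin: centre of the handle, on its axis; x runs along it towards the point. About 70 g. Grip across the handle's middle. All awls are alike.
- awl2: A spare awl, in clip2 of the rack at the start, or absent. Round wooden handle 24 mm in diameter, 90 mm long, then a square steel bolster 22 x 22 x 6 mm, then a steel point 5 mm thick, 30 mm long. Origin: centre of the handle, on its axis; x runs along it towards the point. About 70 g. Grip across the handle's middle. All awls are alike.
- awl3: A spare awl, in clip3 of the rack at the start, or absent. Round wooden handle 24 mm in diameter, 90 mm long, then a square steel bolster 22 x 22 x 6 mm, then a steel point 5 mm thick, 30 mm long. Origin: centre of the handle, on its axis; x runs along it towards the point. About 70 g. Grip across the handle's middle. All awls are alike.
- awl4: A spare awl, in clip4 of the rack at the start, or absent. Round wooden handle 24 mm in diameter, 90 mm long, then a square steel bolster 22 x 22 x 6 mm, then a steel point 5 mm thick, 30 mm long. Origin: centre of the handle, on its axis; x runs along it towards the point. About 70 g. Grip across the handle's middle. All awls are alike.
- tray (a joint): The tray's slide (m): 0 right out (as at the start), 0.172 at the end stop. A spring pushes it out (2 N when out, 6 N when in, 10 N at the catch, plus drag 40 N per m/s). Push-push catch: pressed beyond 0.168 (to the stop is fine) and let go, it springs back to 0.158 and stays, latched; let go before 0.165 it slides right out. A second press beyond 0.167, let go, releases it and it slides out.
- tray_front (a point): Centre of the tray's front face: a wooden panel towards the robot, 372 mm wide, 10 to 50 mm above the bench; this point is 30 mm high, 104 mm before the tray's middle, and moves with the tray. x points the way to press, into the fixed plywood housing with a clear flat cover (94 mm high, open in front) that begins 204 mm beyond the front face of the pulled-out tray.
- pocket1 (a point): Tray pocket: where the centre of a seated awl's handle lies, 35 mm above the bench, handle along x (either way round). Moves with the tray. Empty if no awl lies here. 6 pockets, 58 mm apart along y, each a 45 degree V in two wooden sawtooth combs 8 mm thick at x = -32 and +32 mm; peaks 47 mm high, floor 16 mm and free between the combs, walls 46 mm.
- pocket2 (a point): Tray pocket: where the centre of a seated awl's handle lies, 35 mm above the bench, handle along x (either way round). Moves with the tray. Empty if no awl lies here. 
- pocket3 (a point): Tray pocket: where the centre of a seated awl's handle lies, 35 mm above the bench, handle along x (either way round). Moves with the tray. Empty if no awl lies here. 
- pocket4 (a point): Tray pocket: where the centre of a seated awl's handle lies, 35 mm above the bench, handle along x (either way round). Moves with the tray. Empty if no awl lies here. 
- pocket5 (a point): Tray pocket: where the centre of a seated awl's handle lies, 35 mm above the bench, handle along x (either way round). Moves with the tray. Empty if no awl lies here. 
- pocket6 (a point): Tray pocket: where the centre of a seated awl's handle lies, 35 mm above the bench, handle along x (either way round). Moves with the tray. Empty if no awl lies here. 
- home1: An awl like the spare ones, already lying in pocket1 of the tray at the start, or absent. Origin: centre of its handle; x towards the point.
- home2: An awl like the spare ones, already lying in pocket2 of the tray at the start, or absent. Origin: centre of its handle; x towards the point.
- home3: An awl like the spare ones, already lying in pocket3 of the tray at the start, or absent. Origin: centre of its handle; x towards the point.
- home4: An awl like the spare ones, already lying in pocket4 of the tray at the start, or absent. Origin: centre of its handle; x towards the point.
- home5: An awl like the spare ones, already lying in pocket5 of the tray at the start, or absent. Origin: centre of its handle; x towards the point.
- home6: An awl like the spare ones, already lying in pocket6 of the tray at the start, or absent. Origin: centre of its handle; x towards the point.
- tape: Bystander: a roll of paper tape lying flat, 110 mm across, 18 mm high. Origin: centre of its underside.
- flask: Bystander: a coral drinking flask, 72 mm across, 200 mm tall, upright. Origin: centre of its underside.
Things that resemble listed ones, but are neither listed nor needed, are in the scene too. Leave any black or pink look-alike of the awl4 alone.

How it is judged:
On the way, in this order (a step that is already met when the one before it is completed fails the run):
1. every awl of the rack lies in a pocket of the tray while the tray is still out (((distance between awl1 and pocket1 below 0.02 m and angle between the x axis of awl1 and the x axis of pocket1, either way round below 0.12 rad) or (distance between awl1 and pocket2 below 0.02 m and angle between the x axis of awl1 and the x axis of pocket2, either way round below 0.12 rad) or (distance between awl1 and pocket3 below 0.02 m and angle between the x axis of awl1 and the x axis of pocket3, either way round below 0.12 rad) or (distance between awl1 and pocket4 below 0.02 m and angle between the x axis of awl1 and the x axis of pocket4, either way round below 0.12 rad) or (distance between awl1 and pocket5 below 0.02 m and angle between the x axis of awl1 and the x axis of pocket5, either way round below 0.12 rad) or (distance between awl1 and pocket6 below 0.02 m and angle between the x axis of awl1 and the x axis of pocket6, either way round below 0.12 rad)) and ((distance between awl2 and pocket1 below 0.02 m and angle between the x axis of awl2 and the x axis of pocket1, either way round below 0.12 rad) or (distance between awl2 and pocket2 below 0.02 m and angle between the x axis of awl2 and the x axis of pocket2, either way round below 0.12 rad) or (distance between awl2 and pocket3 below 0.02 m and angle between the x axis of awl2 and the x axis of pocket3, either way round below 0.12 rad) or (distance between awl2 and pocket4 below 0.02 m and angle between the x axis of awl2 and the x axis of pocket4, either way round below 0.12 rad) or (distance between awl2 and pocket5 below 0.02 m and angle between the x axis of awl2 and the x axis of pocket5, either way round below 0.12 rad) or (distance between awl2 and pocket6 below 0.02 m and angle between the x axis of awl2 and the x axis of pocket6, either way round below 0.12 rad)) and ((distance between awl3 and pocket1 below 0.02 m and angle between the x axis of awl3 and the x axis of pocket1, either way round below 0.12 rad) or (distance between awl3 and pocket2 below 0.02 m and angle between the x axis of awl3 and the x axis of pocket2, either way round below 0.12 rad) or (distance between awl3 and pocket3 below 0.02 m and angle between the x axis of awl3 and the x axis of pocket3, either way round below 0.12 rad) or (distance between awl3 and pocket4 below 0.02 m and angle between the x axis of awl3 and the x axis of pocket4, either way round below 0.12 rad) or (distance between awl3 and pocket5 below 0.02 m and angle between the x axis of awl3 and the x axis of pocket5, either way round below 0.12 rad) or (distance between awl3 and pocket6 below 0.02 m and angle between the x axis of awl3 and the x axis of pocket6, either way round below 0.12 rad)) and ((distance between awl4 and pocket1 below 0.02 m and angle between the x axis of awl4 and the x axis of pocket1, either way round below 0.12 rad) or (distance between awl4 and pocket2 below 0.02 m and angle between the x axis of awl4 and the x axis of pocket2, either way round below 0.12 rad) or (distance between awl4 and pocket3 below 0.02 m and angle between the x axis of awl4 and the x axis of pocket3, either way round below 0.12 rad) or (distance between awl4 and pocket4 below 0.02 m and angle between the x axis of awl4 and the x axis of pocket4, either way round below 0.12 rad) or (distance between awl4 and pocket5 below 0.02 m and angle between the x axis of awl4 and the x axis of pocket5, either way round below 0.12 rad) or (distance between awl4 and pocket6 below 0.02 m and angle between the x axis of awl4 and the x axis of pocket6, either way round below 0.12 rad)) and value of joint tray below 0.03 m), for 0.3 s.
2. the tray is pressed in past its catch (value of joint tray above 0.1645 m), for 0.05 s.
At the end, for the whole second after the job is handed in: Rack awls each lie in a tray pocket (handle centre within 20 mm of the pocket's point, along it within 0.12 rad), tray awls likewise still in their own pockets, all at rest, tray latched by itself at 0.154 to 0.1625 m (((distance between awl1 and pocket1 below 0.02 m and angle between the x axis of awl1 and the x axis of pocket1, either way round below 0.12 rad) or (distance between awl1 and pocket2 below 0.02 m and angle between the x axis of awl1 and the x axis of pocket2, either way round below 0.12 rad) or (distance between awl1 and pocket3 below 0.02 m and angle between the x axis of awl1 and the x axis of pocket3, either way round below 0.12 rad) or (distance between awl1 and pocket4 below 0.02 m and angle between the x axis of awl1 and the x axis of pocket4, either way round below 0.12 rad) or (distance between awl1 and pocket5 below 0.02 m and angle between the x axis of awl1 and the x axis of pocket5, either way round below 0.12 rad) or (distance between awl1 and pocket6 below 0.02 m and angle between the x axis of awl1 and the x axis of pocket6, either way round below 0.12 rad)) and ((distance between awl2 and pocket1 below 0.02 m and angle between the x axis of awl2 and the x axis of pocket1, either way round below 0.12 rad) or (distance between awl2 and pocket2 below 0.02 m and angle between the x axis of awl2 and the x axis of pocket2, either way round below 0.12 rad) or (distance between awl2 and pocket3 below 0.02 m and angle between the x axis of awl2 and the x axis of pocket3, either way round below 0.12 rad) or (distance between awl2 and pocket4 below 0.02 m and angle between the x axis of awl2 and the x axis of pocket4, either way round below 0.12 rad) or (distance between awl2 and pocket5 below 0.02 m and angle between the x axis of awl2 and the x axis of pocket5, either way round below 0.12 rad) or (distance between awl2 and pocket6 below 0.02 m and angle between the x axis of awl2 and the x axis of pocket6, either way round below 0.12 rad)) and ((distance between awl3 and pocket1 below 0.02 m and angle between the x axis of awl3 and the x axis of pocket1, either way round below 0.12 rad) or (distance between awl3 and pocket2 below 0.02 m and angle between the x axis of awl3 and the x axis of pocket2, either way round below 0.12 rad) or (distance between awl3 and pocket3 below 0.02 m and angle between the x axis of awl3 and the x axis of pocket3, either way round below 0.12 rad) or (distance between awl3 and pocket4 below 0.02 m and angle between the x axis of awl3 and the x axis of pocket4, either way round below 0.12 rad) or (distance between awl3 and pocket5 below 0.02 m and angle between the x axis of awl3 and the x axis of pocket5, either way round below 0.12 rad) or (distance between awl3 and pocket6 below 0.02 m and angle between the x axis of awl3 and the x axis of pocket6, either way round below 0.12 rad)) and ((distance between awl4 and pocket1 below 0.02 m and angle between the x axis of awl4 and the x axis of pocket1, either way round below 0.12 rad) or (distance between awl4 and pocket2 below 0.02 m and angle between the x axis of awl4 and the x axis of pocket2, either way round below 0.12 rad) or (distance between awl4 and pocket3 below 0.02 m and angle between the x axis of awl4 and the x axis of pocket3, either way round below 0.12 rad) or (distance between awl4 and pocket4 below 0.02 m and angle between the x axis of awl4 and the x axis of pocket4, either way round below 0.12 rad) or (distance between awl4 and pocket5 below 0.02 m and angle between the x axis of awl4 and the x axis of pocket5, either way round below 0.12 rad) or (distance between awl4 and pocket6 below 0.02 m and angle between the x axis of awl4 and the x axis of pocket6, either way round below 0.12 rad)) and distance between home1 and pocket1 below 0.02 m and angle between the x axis of home1 and the x axis of pocket1, either way round below 0.12 rad and distance between home2 and pocket2 below 0.02 m and angle between the x axis of home2 and the x axis of pocket2, either way round below 0.12 rad and distance between home3 and pocket3 below 0.02 m and angle between the x axis of home3 and the x axis of pocket3, either way round below 0.12 rad and distance between home4 and pocket4 below 0.02 m and angle between the x axis of home4 and the x axis of pocket4, either way round below 0.12 rad and distance between home5 and pocket5 below 0.02 m and angle between the x axis of home5 and the x axis of pocket5, either way round below 0.12 rad and distance between home6 and pocket6 below 0.02 m and angle between the x axis of home6 and the x axis of pocket6, either way round below 0.12 rad and linear speed of each of awl1, awl2, awl3, awl4, home1, home2, home3, home4, home5, home6 below 0.03 m/s and value of joint tray between 0.154 and 0.1625 m and velocity of joint tray between -0.01 and 0.01 m/s); the robot touches nothing.
It fails at once if the tape is moved by more than 3 cm or tipped (distance of tape from where it was at the start of the episode above 0.03 m or angle between tape's own z axis and vertical above 0.4 rad).
It fails at once if the flask is moved by more than 3 cm or tipped (distance of flask from where it was at the start of the episode above 0.03 m or angle between flask's own z axis and vertical above 0.4 rad).
Of awl1, awl2, awl3, awl4 only 3 to 4 are there at a start; the rules pass over those that are not, and their reading is None.
Of home1, home2, home3, home4, home5, home6 only 1 to 2 are there at a start; the rules pass over those that are not, and their reading is None.
At some moment in a run one of awl1, awl2, awl3, awl4 may be knocked a few centimetres aside while the robot is not near it.
Once in a run the grip may slacken for a moment while it holds something.
It also fails if it takes over 210 s, if anything falls off the work surface, if the arm or the gripper's body presses on something with over 40 N, if the wrist force passes 120 N, or if a joint passes its speed limit or range.

## Robot

A 7-joint arm with a two-finger parallel gripper is mounted at the origin on the work surface. World frame = base frame: x ahead of the robot, y to its left, z up, the work surface at z = 0. Lengths are in m, angles in rad, forces in N, time in s.
With the tool pointing down it reaches from about 0.425 to 0.95 m from the base axis. Payload 4.7 kg.
Tool frame: the origin (TCP) lies between the finger pads; the fingertips stand 25 mm ahead of it and the grasp point (between the pads) lies 6 mm ahead of it; z points along the fingers, y is the line along which they close (so a half turn about z gives the same grasp; the last joint's range is limited). The gripper opens to 85 mm and grips with 20 to 120 N. Pads are 22 mm wide; open, the fingers measure 114 mm over their backs; the gripper's body (76 mm by 85 mm) begins 54 mm behind the grasp point. The pads swing forward as they close: fully open they stand 13 mm farther back than shut.
Start: joints at [-1.288, 0.469, -0.049, 1.532, 0.024, 1.141, -0.082], TCP at [0.207, 0.642, 0.256] pointing down, gripper open.
Joint ranges: [-2.59, 2.59], [-0.33, 1.99], [-1.39, 1.29], [0.1, 2.45], [-1.04, 4.18], [0.21, 1.99], [-2.66, 2.66]. Speed limits (rad/s): [2.57, 2.57, 3.14, 3.14, 3.14, 3.14, 3.14].

## Interface

Orientations are given as a 3x3 rotation matrix whose columns are the frame's x, y, z axes.
In Python, from rig import * gives the robot as it stands. Calls block until the motion is done:
- movep(position, orientation): joint-space move of the TCP to a pose.
- move_l(position, attitude=None, feed=0.15, until_force=None): straight line of the TCP; attitude=None keeps the orientation; feed is the mean speed in m/s. With until_force (N) it stops when the force on the tool has changed by that much, and returns True; else False.
- move_joints(angles): joint-space move.
- command_gripper(opening, newtons=None): finger opening in m; newtons is the grip in N (None keeps the last); returns when the fingers have stopped.
- sleep(seconds).
- inverse_kinematics(position, orientation): joint angles nearest the present ones, or None.
- sense(): the state.
- camera(name): name is "side" or "top" or "wrist"; returns (picture, depth): 480x640x3 uint8, red, green, blue; 480x640 float32, m along the optical axis (not along the pixel's ray), 0 where there is no reading.
- camera_params(name): a dict with "K" (3x3 intrinsics, pixels), "dist" ([k1, k2, p1, p2, k3] as OpenCV has them; the pictures are not rectified), "position" and "rotation" of the camera in the world; the wrist camera has in their place "tool_from_camera" (4x4, takes a point from camera to tool coordinates, whose origin is the TCP and whose axes are the flange's). Camera axes: x right, y down, z forward; pixel columns grow to the right and rows downward; lengths in m; the calibration is good to about 2 mm. A picture is of the moment at which its call begins: read the wrist's pose just before it. camera_params takes no time and is no camera call.
A pose or a line that the arm cannot do raises Unreachable and nothing moves.
- finish_job(): hands the job in; it is judged then, once.
The state is a dict: "time_s": time; "joint_pos": joint angles; "qd": joint speeds; "joint_efforts": joint torques, N m; "position": TCP position; "tcp_rot": TCP orientation; "wrist_force": force on the tool from outside, world axes, zero at the start; "ft_torque": the same for the moment, N m; "finger_gap": finger opening in m; "gripper_force": force on a finger pad.
Only numpy, scipy, OpenCV 4.12 (cv2) and the standard library are available. Lean on these libraries where they do the work, as an engineer would, in place of code of your own. Each camera call takes 0.05 s, during which the arm holds its last target. There are 200 camera calls.

## Working session

There is one attempt and no reset: what is moved stays moved. The work goes in short steps, each a Python script; the robot and the scene stay as the last script left them, time stands still between calls to the robot, and variables do not carry over. Pictures are saved under pics/ and viewed, at most 14 in all, crops included, and the job is handed in when it is done.

```bash
mkdir -p pics; ls; python3 - <<'E'
from rig import *
import cv2,numpy as np
for n in("top","side"):
    p,d=camera(n); cv2.imwrite(f"pics/{n}0.png",p[:,:,::-1]); np.save(f"{n}0.npy",d)
    c=camera_params(n); print(n,c)
print(camera_params("wrist")); print(sense())
E
```

```text
pics
top {'K': array([[487.39237158,   0.        , 319.69665889],
       [  0.        , 487.39237158, 247.45827234],
       [  0.        ,   0.        ,   1.        ]]), 'dist': array([-0.0238597,  0.       ,  0.       ,  0.       ,  0.       ]), 'position': array([ 0.33937016, -0.02195334,  1.32881166]), 'rotation': array([[ 0.02056468, -0.99093601,  0.13275135],
       [-0.99956241, -0.0175542 ,  0.02380834],
       [-0.0212622 , -0.13318287, -0.99086338]])}
side {'K': array([[538.03638026,   0.        , 323.34224106],
       [  0.        , 538.03638026, 246.08481345],
       [  0.        ,   0.        ,   1.        ]]), 'dist': array([0.02610056, 0.        , 0.        , 0.        , 0.        ]), 'position': array([0.44184791, 0.9845949 , 0.75891876]), 'rotation': array([[-0.99894536, -0.00407815,  0.04573331],
       [-0.0394513 ,  0.58580596, -0.80949056],
       [-0.02348963, -0.81044108, -0.58534904]])}
{'K': array([[351.39902578,   0.        , 316.59185276],
       [  0.        , 351.39902578, 243.34361053],
       [  0.        ,   0.        ,   1.        ]]), 'dist': array([0
[... 554 characters left out ...]
9]), 'qd': array([ 0.00065772, -0.00111869, -0.00022395, -0.00341713,  0.00028442,
       -0.00029922, -0.00029005]), 'joint_efforts': array([ 1.01919577e-03, -5.11516964e+01, -4.69851878e-02, -2.38387656e+01,
        1.08182151e-02,  4.41661687e-03,  4.60303326e-06]), 'position': array([0.20689379, 0.64200557, 0.25536418]), 'tcp_rot': array([[-9.51793278e-01,  3.06739816e-01, -4.91157518e-04],
       [ 3.06740205e-01,  9.51791765e-01, -1.69816071e-03],
       [-5.34138224e-05, -1.76695570e-03, -9.99998438e-01]]), 'wrist_force': array([-0.15429374,  0.80917625, -0.00318394]), 'ft_torque': array([ 0.0140823 , -0.01715505, -0.01070462]), 'gripper_force': 0.0, 'finger_gap': 0.08539495096455105}
```

View pics/top0.png

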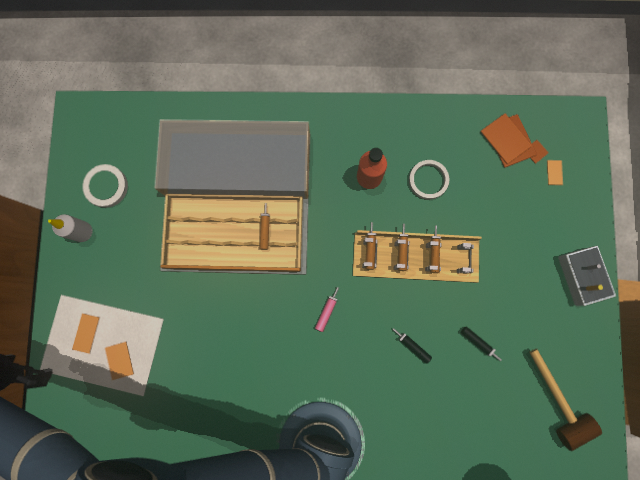

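View pics/side0.png

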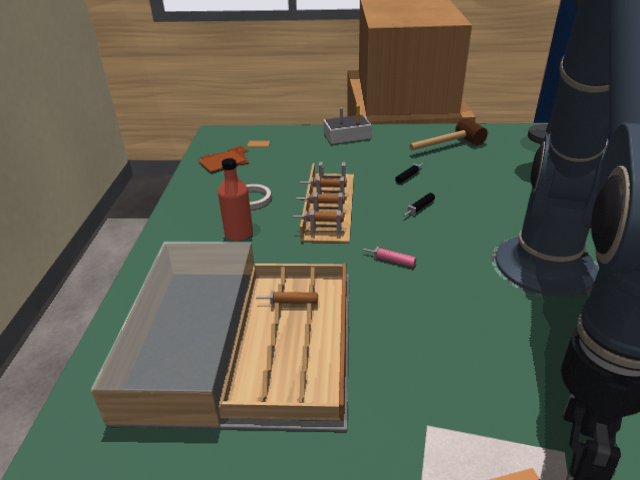

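The top view shows the rack around (417,257). It holds brown awls at (370,252), (402,250) and (435,250), and the place at (467,257) is empty. The tray is at (232,233) with one home awl at (264,230).

Look-alikes to leave alone: the pink one at (327,310) and the black ones at (412,345) and (480,343). I choose the three brown ones in the rack clips.

Next I'll check both up close with the wrist camera.

```bash
cat > h.py <<'E'
from rig import *
import cv2,numpy as np
def cam(n,s=None):
    c=camera_params(n)
    if n=="wrist":
        s=s or sense(); T=np.eye(4);T[:3,:3]=s["tcp_rot"];T[:3,3]=s["position"]
        M=T@c["tool_from_camera"]; return c["K"],c["dist"],M[:3,:3],M[:3,3]
    return c["K"],c["dist"],c["rotation"],c["position"]
def plane(uv,z,cm):
    K,D,R,p=cm
    q=cv2.undistortPoints(np.array(uv,float).reshape(-1,1,2),K,D)[:,0]
    r=np.c_[q,np.ones(len(q))]@R.T
    return p+r*((np.broadcast_to(z,len(q))-p[2])/r[:,2])[:,None]
def proj(X,cm):
    K,D,R,p=cm
    return cv2.projectPoints((np.atleast_2d(X)-p)@R,np.zeros(3),np.zeros(3),K,D)[0][:,0]
def down(yaw):  # tool y axis at angle yaw from world +y ; z down
    c,s=np.cos(yaw),np.sin(yaw)
    y=np.array([-s,c,0]);z=np.array([0,0,-1.]);return np.c_[np.cross(y,z),y,z]
def shot(name):
    s=sense();p,d=camera("wrist");cm=cam("wrist",s)
    cv2.imwrite(f"pics/{name}.png",p[:,:,::-1]);np.savez(f"{name}.npz",d=d,K=cm[0],D=cm[1],R=cm[2],p=cm[3])
    return p,d,cm
def load(name):
    f=np.load(f"{name}.npz");return (f["K"],f["D"],f["R"],f["p"]),f["d"]
E
python3 - <<'E'
from h import *
t=cam("top")
print(plane([(356,232),(480,236),(478,282),(353,276)],.008,t))
print("awls",plane([(370,252),(402,251),(435,251),(467,257)],.048,t))
print("tray",plane([(162,270),(299,272),(302,195),(167,195)],.05,t))
print("flask,tape",plane([(371,185),(429,180)],[.0,.018],t))
print("tcp x dir",down(0))
for p in [(.55,-.26,.45),(.52,.23,.45)]:
    for yaw in(0,np.pi):
        print(p,yaw,inverse_kinematics(np.array(p),down(yaw)))
E
```

```text
[[ 0.56085977 -0.0889129   0.008     ]
 [ 0.55565569 -0.4274554   0.008     ]
 [ 0.42989422 -0.41922084  0.008     ]
 [ 0.43989369 -0.0820865   0.008     ]]
awls [[ 0.50121135 -0.12442048  0.048     ]
 [ 0.50538084 -0.2088146   0.048     ]
 [ 0.50692849 -0.29575806  0.048     ]
 [ 0.49248842 -0.37970972  0.048     ]]
tray [[0.44286464 0.42651624 0.05      ]
 [0.44455272 0.06192752 0.05      ]
 [0.65219795 0.05930648 0.05      ]
 [0.64690873 0.42596156 0.05      ]]
flask,tape [[ 0.69605345 -0.12981394  0.        ]
 [ 0.70792952 -0.28795156  0.018     ]]
tcp x dir [[-1. -0.  0.]
 [ 0.  1.  0.]
 [-0.  0. -1.]]
(0.55, -0.26, 0.45) 0 [-0.44336437  0.45132711  1.24906651  1.44640218 -0.42674747  1.54559196
  2.35495622]
(0.55, -0.26, 0.45) 3.141592653589793 [-0.43573834  0.44102862  1.22753072  1.44610751 -0.41386239  1.54070392
 -0.7989147 ]
(0.52, 0.23, 0.45) 0 [-0.62807793  0.18352157  0.16722819  1.50155512 -0.03057129  1.45907196
  1.11059864]
(0.52, 0.23, 0.45) 3.141592653589793 [-0.9996778   0.198594    0.62822925  1.52129413 -0.1169368   1.45965032
 -1.93862546]
```

```bash
python3 - <<'E'
from h import *
movep(np.array([.52,.24,.33]),down(0)); shot("wt"); print(sense()["joint_pos"])
movep(np.array([.49,-.25,.33]),down(0)); shot("wr"); print(sense()["joint_pos"],sense()["time_s"])
E
```

```text
[-0.60714543  0.24302674  0.12168944  1.69163852 -0.03169537  1.20918802
  1.09529659]
[-0.04000832  0.21467704  0.52064503  1.75870541 -0.11440341  1.19843684
  2.08592974] 3.85
```

View pics/wt.png

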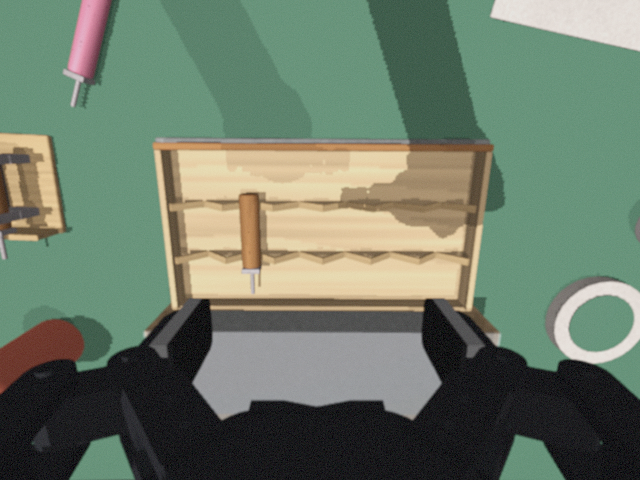

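View pics/wr.png

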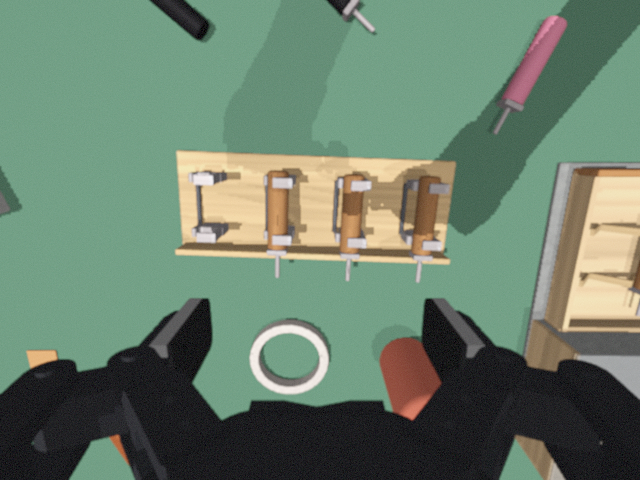

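The wrist views agree with the top view. In the tray view, the home awl is at (250,232) and the tray front edge runs from (155,147) to (492,147). In the rack view, the awls are at (278,212), (352,215) and (425,217), the empty place is at (207,207), the hooks are on +y and the sprung jaws on -y. I'll enlarge both for measuring.

```bash
python3 - <<'E'
import cv2
for n,(x,y,w,h) in {"wr":(165,140,300,150),"wt":(145,130,360,200)}.items():
    f=800//w if False else (2.6 if n=="wr" else 2.2)
    a=cv2.imread(f"pics/{n}.png")[y:y+h,x:x+w]
    cv2.imwrite(f"pics/{n}_c.png",cv2.resize(a,None,fx=f,fy=f,interpolation=cv2.INTER_CUBIC))
E
```

```text
(no output)
```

View pics/wr_c.png

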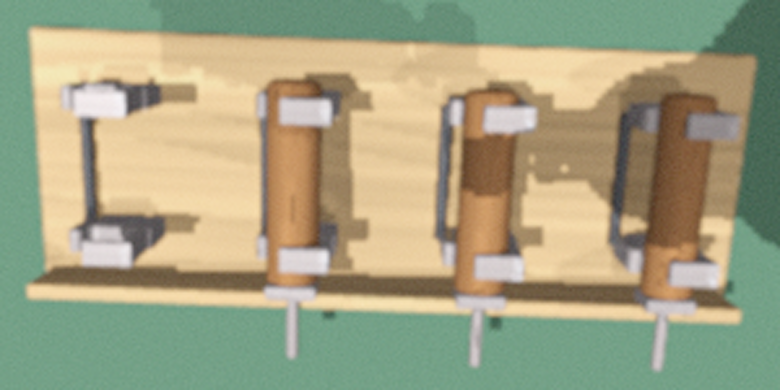

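View pics/wt_c.png

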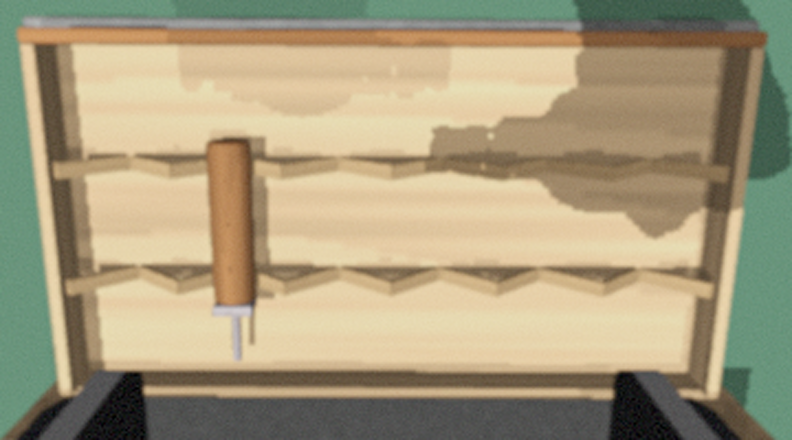

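```bash
python3 - <<'E'
from h import *
from scipy.optimize import least_squares
np.set_printoptions(precision=4,suppress=True)
def fit(name,uv,off,f,L):
    cm,d=load(name); uv=np.array(uv,float)/f+off; L=np.array(L,float)
    W=plane(uv,L[:,2],cm)
    def r(q):
        c,s=np.cos(q[2]),np.sin(q[2]); P=L[:,:2]@np.array([[c,s],[-s,c]])+q[:2]
        return (P-W[:,:2]).ravel()
    o=least_squares(r,[.5,0,0]); print(name,o.x,"res mm\n",1000*r(o.x).reshape(-1,2)); return o.x,cm
q,cm=fit("wr",[(32,28),(754,57),(28,298),(740,322)],(165,140),2.6,[(-.06,-.17,.008),(-.06,.17,.008),(.06,-.17,.043),(.06,.17,.043)])
def glob(q,p): 
    c,s=np.cos(q[2]),np.sin(q[2]); return np.array([q[0]+c*p[0]-s*p[1],q[1]+s*p[0]+c*p[1],p[2]])
P=np.array([glob(q,(x,y,.048)) for y in(-.1275,-.0425,.0425,.1275) for x in(-.045,0,.045)])
print("clip axis predicted crop px\n",(proj(P,cm)-(165,140))*2.6)
# bolster face seen -> along-x offset of each awl
B=plane(np.array([(290,293),(481,302),(670,307)])/2.6+(165,140),.059,cm)[:,:2]-q[:2]
c,s=np.cos(q[2]),np.sin(q[2]);print("bolster centre local",B@np.array([[c,-s],[s,c]]))
# depth check
_,d=load("wr");
t,cm2=fit("wt",[(20,30),(766,34)],(145,130),2.2,[(-.104,-.186,.05),(-.104,.186,.05)])
print("pocket peaks local y pred/meas")
W=plane(np.array([(180,291),(285,291),(392,291),(495,290),(597,290)])/2.2+(145,130),.047,cm2)
print(W)
print("home2 axis", plane(np.array([(228,142),(235,305)])/2.2+(145,130),.035,cm2), glob(t,(0,-.087,.035)))
P=np.array([glob(t,(x,y,.05)) for y in(-.186,.186) for x in(-.104,.104)]);print(P)
print((proj(P,cm2)-(145,130))*2.2, (proj(P,cam("top"))))
print("rack in top",proj(np.array([glob(q,p) for p in[(-.06,-.17,.008),(-.06,.17,.008),(.06,-.17,.043),(.06,.17,.043)]]),cam("top")))
E
```

```text
wr [ 0.4946 -0.2497 -0.0333] res mm
 [[ 0.1081 -1.5014]
 [-0.3981  1.6709]
 [-0.2569 -4.6514]
 [ 0.5469  4.4818]]
clip axis predicted crop px
 [[ 95.4422  69.7105]
 [100.6555 174.1082]
 [105.4684 272.3977]
 [294.5765  77.4894]
 [293.7866 181.283 ]
 [293.0096 279.0337]
 [492.3998  84.9727]
 [485.6903 188.3094]
 [479.3986 285.6451]
 [689.692   92.1934]
 [677.0795 195.2147]
 [665.2887 292.2548]]
bolster centre local [[ 0.0483 -0.0426]
 [ 0.0494  0.0425]
 [ 0.0486  0.1269]]
wt [ 0.5538  0.2494 -0.002 ] res mm
 [[-0.0038 -1.9348]
 [ 0.0038  1.9348]]
pocket peaks local y pred/meas
[[0.5857 0.1346 0.047 ]
 [0.5856 0.1918 0.047 ]
 [0.5854 0.2502 0.047 ]
 [0.5846 0.3063 0.047 ]
 [0.5844 0.3619 0.047 ]]
home2 axis [[0.5061 0.1623 0.035 ]
 [0.598  0.1618 0.035 ]] [0.5536 0.1624 0.035 ]
[[0.4494 0.0636 0.05  ]
 [0.6574 0.0632 0.05  ]
 [0.4501 0.4356 0.05  ]
 [0.6581 0.4352 0.05  ]]
[[ 16.0498  29.9641]
 [ 59.952  412.9363]
 [769.9423  34.0065]
 [718.2439 416.0332]] [[298.4248 270.1533]
 [300.6184 193.093 ]
 [158.8112 267.2108]
 [163.9186 190.9231]]
rack in top [[477.4021 282.3424]
 [351.4113 275.8296]
 [481.8493 236.422 ]
 [354.013  230.039 ]]
```

Both fits agree with the given sizes. The rack centre is (0.4946, -0.2497) at yaw -0.033. The clip axes project onto the seen handles, and the bolster lies about 48 mm from centre as it should. The tray middle is (0.554, 0.249) at yaw about 0, and home2 is at pocket2. I'll take awl2 first, from the place next to the free space.

```bash
cat >> h.py <<'E'
RQ=(.4946,-.2497,-.0333); TR=(.5538,.2494)
ex=np.array([np.cos(RQ[2]),np.sin(RQ[2]),0]); ey=np.array([-ex[1],ex[0],0]); ez=np.array([0,0,1.])
clip=lambda i:np.array([RQ[0],RQ[1],.048])+ey*(-.1275+.085*(i-1))
pocket=lambda i:np.array([TR[0],TR[1]-.145+.058*(i-1),.035])
UP=.012
def pick(i):
    c=clip(i)+ez*UP; R=down(RQ[2])
    move_l(np.array([*c[:2],.22]),R,feed=.25); command_gripper(.06)
    move_l(c,feed=.1); command_gripper(.0,70)
    s=sense(); print("grip",s["finger_gap"],s["gripper_force"],s["wrist_force"])
    if not .018<s["finger_gap"]<.03: return False
    move_l(c-ey*.012+ez*.002,feed=.04); print("f",sense()["wrist_force"])
    move_l(c-ey*.026+ez*.016,feed=.04); print("f",sense()["wrist_force"])
    move_l(c-ey*.026+ez*.06,feed=.08)
    move_l(np.array([*(c-ey*.026)[:2],.25]),feed=.2); command_gripper(.0,70)
    s=sense(); print("up",s["finger_gap"],s["gripper_force"],s["time_s"]); return .018<s["finger_gap"]<.03
def over(k):
    p=pocket(k); move_l(np.array([p[0],p[1],.25]),down(0),feed=.25)
    s=sense(); print("over",s["finger_gap"],s["gripper_force"])
def place(k,dx=0):
    p=pocket(k)+ez*(UP+.002)+[dx,0,0]
    move_l(p+ez*.05,feed=.2); print("hit",move_l(p,feed=.04,until_force=15),sense()["position"])
    command_gripper(.044); sleep(.2); move_l(p+ez*.12,feed=.15); print("t",sense()["time_s"])
E
python3 - <<'E'
from h import *
if pick(2): over(4); shot("a2")
E
```

```text
grip 0.021931703159819807 68.52409243583679 [-1.02804463 -0.08997507  3.83876348]
f [1.19214749 5.16438124 0.73553623]
f [ 0.03379404 -1.17707071 -1.23843906]
up 0.02141803957759935 70.03480553627014 9.8417
over 0.021769138342346086 70.03623604774475
```

View pics/a2.png

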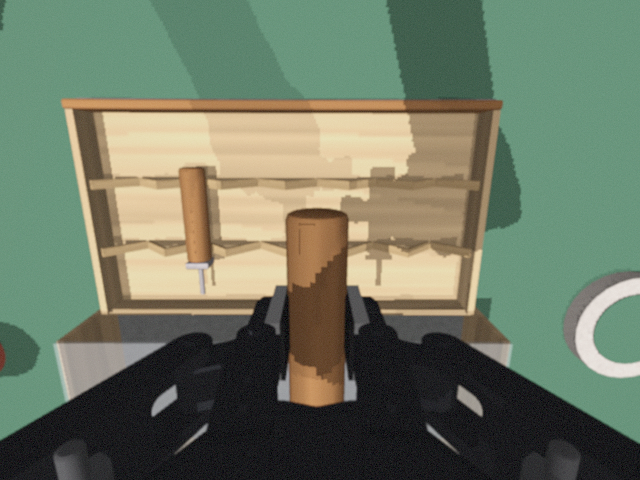

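The awl is held centred, with its butt at (317,215), aligned with the tool and over pocket4. I'll place it and look.

```bash
python3 - <<'E'
from h import *
place(4)
p=pocket(4); movep(np.array([p[0]-.03,p[1],.33]),down(0)); shot("b2")
E
```

```text
hit False [0.55402644 0.27852705 0.04931454]
t 16.2417
```

View pics/b2.png

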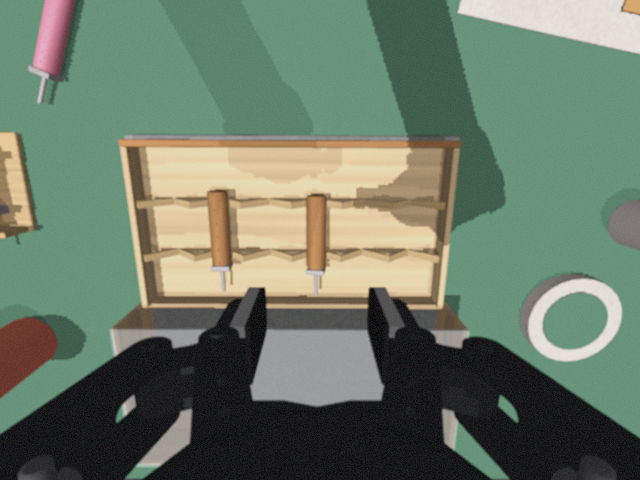

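The awl lies in pocket4: handle (316,232), bolster (316,271), parallel to home2. I'll go on to awl3, first comparing the rack with the earlier picture numerically.

```bash
cat >> h.py <<'E'
def rackcheck(name):
    "mean abs difference with the first rack picture around clip i's handle"
    command_gripper(.085); movep(np.array([.49,-.25,.33]),down(0)); p,d,cm=shot(name)
    a=cv2.imread("pics/wr.png").astype(float)[:,:,::-1]; D=cv2.blur(np.abs(p.astype(float)-a).mean(2),(9,9))
    for i in(2,3,4):
        uv=proj(np.array([clip(i)+ex*x for x in(-.03,0,.03)]),cm).round().astype(int)
        print(i,[D[v,u].round() for u,v in uv])
E
python3 - <<'E'
from h import *
rackcheck("r3")
if pick(3): over(5); place(5)
E
```

```text
2 [np.float64(3.0), np.float64(49.0), np.float64(22.0)]
3 [np.float64(3.0), np.float64(4.0), np.float64(3.0)]
4 [np.float64(4.0), np.float64(3.0), np.float64(4.0)]
grip 0.02178705106657362 68.52643847465515 [-1.14846941 -0.75612475  5.04859117]
f [0.3394175  6.07921594 1.43670831]
f [ 0.19771175 -0.12684467 -1.23097497]
up 0.022059375790169394 68.6078667640686 25.4333
over 0.021643762748091454 68.60964775085449
hit False [0.55402627 0.33654785 0.04930757]
t 31.675
```

```bash
python3 - <<'E'
from h import *
rackcheck("r4")
if pick(4): over(6); place(6)
movep(np.array([.52,.25,.33]),down(0)); shot("b4")
E
```

```text
2 [np.float64(7.0), np.float64(48.0), np.float64(24.0)]
3 [np.float64(7.0), np.float64(85.0), np.float64(26.0)]
4 [np.float64(4.0), np.float64(3.0), np.float64(6.0)]
grip 0.021517429171167474 68.50173711776733 [-0.94151757 -1.70691047  5.92080849]
f [1.08280422 5.07284116 2.9590015 ]
f [-0.41326692 -0.06772458 -0.7243063 ]
up 0.021800210256229288 68.65478038787842 40.5917
over 0.02178005083006657 68.6554491519928
hit False [0.55401198 0.39454972 0.04931692]
t 46.725
```

View pics/b4.png

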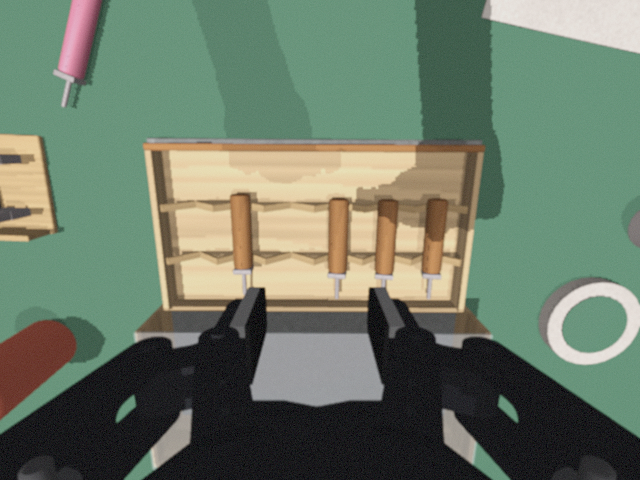

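All four handles lie in the tray: home2 at (242,232), then pockets 4, 5 and 6 at (338,238), (386,238) and (435,238), all parallel. Now I'll press the tray home.

```bash
python3 - <<'E'
from h import *
R=down(0); y=TR[1]; z=.053
command_gripper(0,40)
movep(np.array([.40,y,.2]),R); move_l(np.array([.40,y,z]),feed=.15)
def st(t):
    s=sense(); print(t,s["position"].round(4),s["wrist_force"].round(1),round(s["time_s"],1))
st("start")
print(move_l(np.array([.43,y,z]),feed=.03,until_force=20)); st("near")
print(move_l(np.array([.585,y,z]),feed=.08,until_force=30)); st("mid")
print(move_l(np.array([.625,y,z]),feed=.02,until_force=20)); st("stop")
E
```

```text
start [0.4007 0.2496 0.0536] [-0.4  0.4  0.3] 50.0
False
near [0.4298 0.2494 0.0529] [-0.  -0.7  0.7] 51.2
False
mid [0.582  0.249  0.0524] [-9.6 -0.6  7.1] 53.3
True
stop [0.6084 0.2489 0.0517] [-3.5 -0.6  3.6] 54.7
```

```bash
python3 - <<'E'
from h import *
s=sense();print(s["position"],s["wrist_force"])
y=TR[1]
move_l(np.array([.50,y,.053]),feed=.15); print(sense()["wrist_force"])
move_l(np.array([.44,y,.053]),feed=.15);move_l(np.array([.44,y,.25]),feed=.2); movep(np.array([.45,.249,.33]),down(0));
p,d,cm=shot("end")
p,_=camera("top");cv2.imwrite("pics/top1.png",p[:,:,::-1])
t=cam("top")
for q in(0,.158,.172): print(q,[proj(np.array([[.4498+q,TR[1]+w,.05]]),cm)[0].round(1) for w in(-.1,.1)])
print(sense()["time_s"])
E
```

```text
[0.60839665 0.24887379 0.05165864] [-3.48313975 -0.63087261  3.63981327]
[ 0.35213513 -0.44036461 -0.23348316]
0 [array([228.8, 207.7]), array([403.9, 207.9])]
0.158 [array([236.9, 331.9]), array([395.5, 332.1])]
0.172 [array([237.5, 341.8]), array([394.9, 342. ])]
57.8167
```

View pics/end.png

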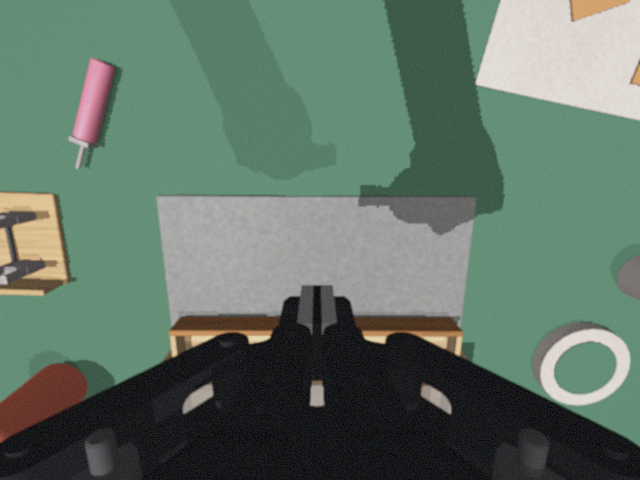

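View pics/top1.png

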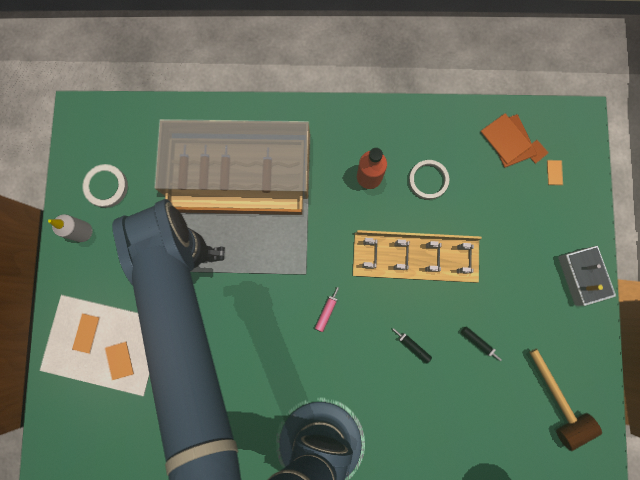

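The tray is in and holding: its front edge is at row 332 and the prediction for 0.158 m is 332. Four awls show parallel through the cover at x = 183, 204, 225 and 267, the rack is empty, and the flask and tape haven't moved.

```bash
python3 -c "
from rig import *
sleep(.5); print(finish_job())"
```

```text
the job is handed in; nothing more can be done
None
```

I moved all three rack awls into tray pockets 4, 5 and 6, left the home awl in pocket 2, and pressed the tray in. The last pictures showed it latched at about 0.158 m with the flask and tape unmoved. The job is handed in, but no verdict came back.

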